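# Plant the bead tree in its display foot

### The arm

A 6-joint arm with a two-finger parallel gripper is mounted at the origin on the work surface. World frame = base frame: x ahead of the robot, y to its left, z up, the work surface at z = 0. Lengths are in m, angles in degrees, forces in N, time in s.
With the tool pointing down it reaches from about 0.25 to 0.725 m from the base axis. Payload 9.7 kg.
Tool frame: the origin (TCP) lies at the very end of the fingers, on their centre line; the grasp point (between the pads) lies 19 mm behind it (bot.grip_point_offset is the z of the grasp point in the tool frame, in m); z points along the fingers, x is the direction in which the jaws open and shut, and the axes are right-handed (so a half turn about z gives the same grasp; the last joint's range is limited). The gripper opens to 85 mm and grips with 20 to 120 N. Pads are 22 mm wide; open, the fingers measure 114 mm over their backs; the gripper's body (76 mm by 85 mm) begins 54 mm behind the grasp point. The pads swing forward as they close: fully open they stand 13 mm farther back than shut.
Start: joints at [65.432, 4.979, 10.078, 95.1, 0, 90], TCP at [0.229, 0.5, 0.231] pointing down, gripper open.
Joint ranges: [-179.16, 179.16], [-48.56, 103.87], [-65.8, 70.77], [-126.05, 130.52], [-82.76, 87.17], [-180, 180]. Speed limits (degrees/s): [127.2, 127.2, 147.25, 180, 180, 180].

### API

Orientations are given as [roll, pitch, yaw] about the fixed x, y, z axes, in that order (R = Rz(yaw) Ry(pitch) Rx(roll)).
In Python, from workcell import get_obs, viewer, job_done, bot gives the robot as it stands.
- The arm moves only by the shell command python3 -m handwheel 'ROWS' [FORCE]. ROWS is JSON, a list of rows, each a list of 5 numbers: the closure, from 0 (fully open) to 1 (shut), then the shift along the world's x, y, z in m, then the turn about the world's z in degrees. A call has 1 to 5 rows; each row is the pose to reach, as a shift and turn from the pose measured when the call began; what a row does not reach only later rows make up. A row lasts 1/10 s, in which the tool goes at most 50 mm and 8.59 degrees, less where a joint would pass 70% of its speed; a pose out of reach is approached as far as the arm can. A call with a gripper value outside its range is refused whole. The fingers move at their own pace and stop on an object; FORCE is the grip in N (left out, the last holds). Time passes only in rows, so rows that repeat a pose let the fingers close. It gives the time, the measured TCP pose, the force and the opening at its end, in the units of the state.
- get_obs(): the state, without advancing time (a new reading comes with each control period).
- viewer.camera(name): name is "scene" or "side" or "wrist"; returns a dict with "color" (400x640x3 uint8, blue, green, red), "K" (3x3 intrinsics, pixels), "origin" and "orientation" of the camera in the world. Camera axes: x right, y down, z forward; pixel columns grow to the right and rows downward; lengths in m; the calibration is good to about 2 mm. The wrist camera is an equidistant fisheye: a pixel r from the principal point sees the ray r / f radians off the axis. A picture is of the moment at which its call begins. There is no depth.
- job_done(): hands the job in, once; it reports no verdict.
The state is a dict: "time": time; "q": joint angles; "qd": joint speeds; "joint_efforts": joint torques, N m; "ee_pos": TCP position; "tcp_rot": TCP orientation; "wrist_force": force on the tool from outside, world axes, zero at the start; "torque": the same for the moment, N m; "opening": finger opening in m.
Only numpy, scipy, OpenCV 4.12 (cv2) and the standard library are available. Lean on these libraries where they do the work, as an engineer would, in place of code of your own. Each camera call takes 0.05 s, during which the arm holds its last target.

### The job

Lift the little bead tree out of its drying stand and plant it in the display foot: find the plain hole in the top of the wooden block by feel, then press the tree straight down until its collar rests on the wood, and let go. Keep the tree upright, press gently, and leave the glue bottle, the bowl and the brush where they are.

Things in the scene. Friction and masses are not known exactly. Their poses are not given: they have to be found in the camera images.
- tree: Loose upright bead tree, about 110 g. Origin: centre of the dowel's underside; z up the trunk. From there: square-edged dowel 12 mm diameter, z 0-24 mm; collar 28 mm diameter, z 24-29; square trunk 18 x 18 mm, z 29-78; flat fan of stiff brass twigs and stones, 122 mm wide along x, 12 mm along y, top at z = 98. Its dowel starts in the stand's hole, the collar on the stand's top.
- tree_grip (a point): Middle of the tree's square trunk, on its axis, 56 mm above the dowel's underside: the place to grip from above, fingers closing along the tree's y so that the flat fan stands between them. Axes as the tree's.
- stand: Fixed plywood drying stand, 70 x 70 x 34 mm, origin under its centre, z up. Loose hole of 19 mm diameter, 28 mm deep, in its top; the tree is lifted straight up out of it.
- foot: Fixed display foot: white ceramic dish 104 mm diameter, 10 mm high, carrying a fixed square wooden block 60 x 60 x 30 mm. Origin: centre of the dish's underside, z up. The block was set on by eye: its centre lies up to 4 mm off the origin in x and in y, differently every time. More than 40 N between tree and foot chips the dish.
- foot_top (a point): Point straight above the dish's centre at the height of the block's flat top, 40 mm over the dish's underside. The block's blind hole (13.4 mm diameter, 27 mm deep, sharp rim, at the block's centre) is up to 4 mm from here in x and in y. A tight wooden plug in it stops the dowel 10 mm deep; a steady push of about 8 to 15 N slides dowel and plug down until the collar meets the wood.
- glue: Bystander: loose white glue bottle, 44 mm diameter, 110 mm high, origin under its centre. To be left alone.
- bowl: Bystander: loose small ceramic bowl, 68 mm across, 26 mm high, origin under its centre. To be left alone.
- brush: Bystander: loose brush lying on the table, its length along its x. To be left alone.

How it is judged:
By the outcome, as a careful person would: the job done as asked, in the order asked, and still so for the second after the job is handed in, with the robot touching nothing.
It also fails if it takes over 72 s, if anything falls off the work surface, if the arm or the gripper's body presses on something with over 40 N, if the wrist force passes 120 N, or if a joint passes its speed limit or range.

## Working session

There is one attempt and no reset: what is moved stays moved. The work goes in short steps, Python scripts to look and compute and a shell command to move; the robot and the scene stay as the last step left them, time stands still between calls to the robot, and variables do not carry over. Pictures are saved under pics/ and viewed, and the job is handed in when it is done.

```bash
mkdir -p pics; ls; python3 - <<'E'
from workcell import get_obs, viewer, bot
import cv2
print(get_obs())
print(bot.grip_point_offset)
for n in ["scene","side","wrist"]:
    c=viewer.camera(n); cv2.imwrite(f"pics/{n}0.png",c["color"]); print(n,c["K"],c["origin"],c["orientation"])
E
```

```text
pics
{'time': 0.0, 'q': array([ 6.54327548e+01,  5.01077248e+00,  1.00346615e+01,  9.51005780e+01,
       -4.32616769e-04,  8.99988243e+01]), 'qd': array([ 0.04856959, -0.00352864,  0.06946081,  0.03398122, -0.10738717,
        0.0489489 ]), 'joint_efforts': array([ 1.35400926e-03, -5.20389855e+01,  4.64802897e+01,  1.63080404e-02,
        1.20186887e-04, -2.44493680e-05]), 'ee_pos': array([0.22857227, 0.49999495, 0.23058808]), 'tcp_rot': array([1.79999569e+02, 7.66890522e-02, 6.54339305e+01]), 'wrist_force': array([-0.4928198 ,  0.40420947, -0.38717821]), 'torque': array([0.02311072, 0.02625846, 0.05334318]), 'opening': 0.0856400274860478}
-0.0187
scene [[373.39302881   0.         323.66088493]
 [  0.         373.39302881 199.62250956]
 [  0.           0.           1.        ]] [ 1.16920242 -0.43316968  0.63580455] [-125.96090773    1.06202113   46.20862593]
side [[414.85280137   0.         317.29877456]
 [  0.         414.85280137 193.23998517]
 [  0.           0.           1.        ]] [ 0.41702413 -0.63630633  0.75349595] [-132.58554079   -0.51565743  -14.9435306 ]
wrist [[309.70691629   0.         321.30706201]
 [  0.         309.70691629 197.1852358 ]
 [  0.           0.           1.        ]] [0.16124753 0.53076865 0.37408859] [1.63293730e+02 2.83213893e-02 6.54196887e+01]
```

View pics/scene0.png

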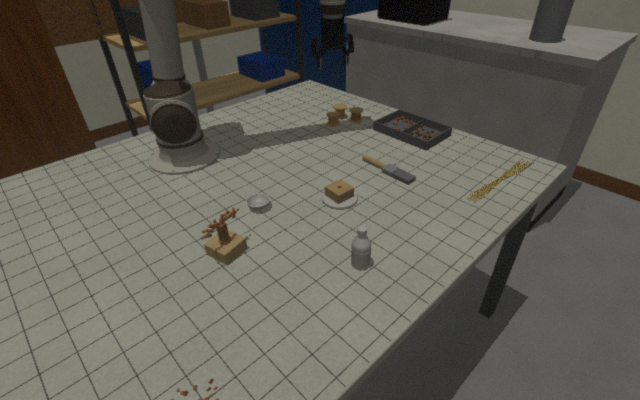

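View pics/side0.png

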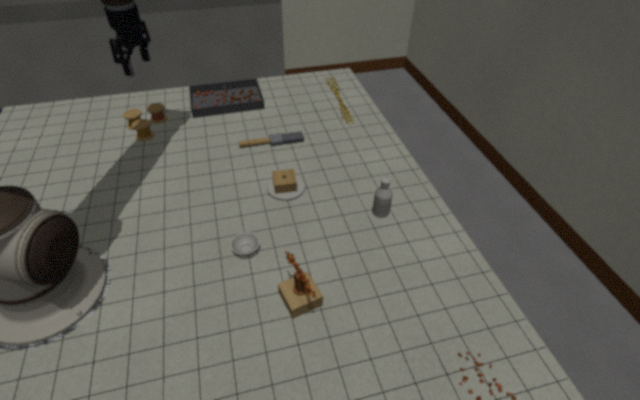

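View pics/wrist0.png

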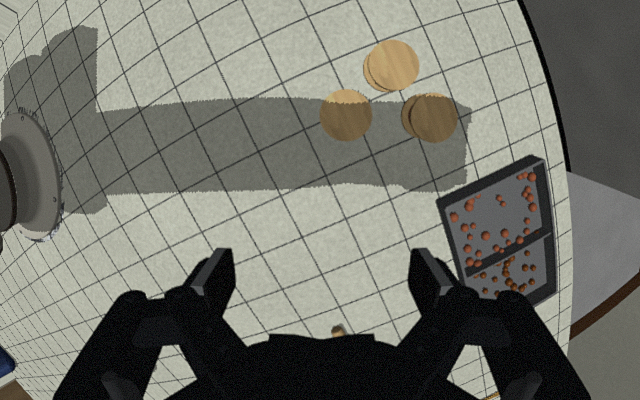

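The scene view shows the tree on its stand (~225,240), the foot (~340,193), the bowl (259,203), the glue bottle (361,248) and the brush (388,168). In the side view the tree is at (300,285) and the foot at (285,183). The wrist camera doesn't see them yet. Next I'll enlarge the crops.

```bash
cat > h.py <<'E'
import numpy as np, cv2
from scipy.spatial.transform import Rotation as R
from workcell import get_obs, viewer, bot
def rot(o): return R.from_euler('xyz',o,degrees=True).as_matrix()
def ray(c,uv,fish=False):
    K=c["K"]; x=(uv[0]-K[0,2])/K[0,0]; y=(uv[1]-K[1,2])/K[1,1]
    if fish:
        r=np.hypot(x,y); d=np.array([np.sin(r)*x/r,np.sin(r)*y/r,np.cos(r)]) if r>0 else np.array([0,0,1.])
    else: d=np.array([x,y,1.])
    return rot(c["orientation"])@d
def onz(c,uv,z,fish=False):
    d=ray(c,uv,fish); o=np.array(c["origin"]); return (o+d*(z-o[2])/d[2])[:2]
def proj(c,p,fish=False):
    K=c["K"]; q=rot(c["orientation"]).T@(np.array(p)-c["origin"])
    if fish:
        t=np.arctan2(np.hypot(q[0],q[1]),q[2]); n=q[:2]/np.hypot(q[0],q[1])*t
    else: n=q[:2]/q[2]
    return n*K[0,0]+K[:2,2]
def crop(img,x0,y0,w,h,s,fn):
    cv2.imwrite(fn,cv2.resize(img[y0:y0+h,x0:x0+w],None,fx=s,fy=s,interpolation=cv2.INTER_CUBIC))
E
python3 - <<'E'
from h import *
a=cv2.imread("pics/scene0.png"); b=cv2.imread("pics/side0.png")
t=[cv2.resize(i[y:y+70,x:x+70],None,fx=5.5,fy=5.5,interpolation=cv2.INTER_CUBIC) for i,x,y in [(a,190,200),(b,265,245)]]
cv2.imwrite("pics/tree.png",np.hstack(t))
t=[cv2.resize(i[y:y+50,x:x+50],None,fx=8,fy=8,interpolation=cv2.INTER_CUBIC) for i,x,y in [(a,315,168),(b,260,158)]]
cv2.imwrite("pics/foot.png",np.hstack(t))
E
```

```text
(no output)
```

View pics/tree.png

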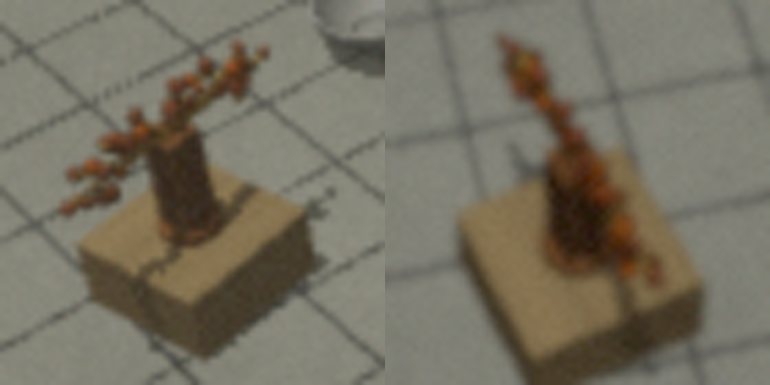

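View pics/foot.png

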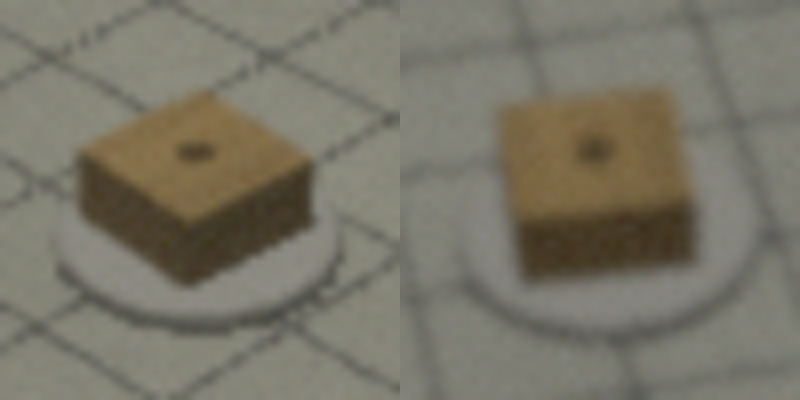

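```bash
python3 - <<'E'
from h import *
S=viewer.camera("scene");D=viewer.camera("side")
f=lambda x,y,ox,oy,s:((x+.5)/s-.5+ox,(y+.5)/s-.5+oy)
def p(n,c,uv,z): print(n,onz(c,uv,z).round(4))
p("hole S",S,f(195,151,315,168,8),.04);p("hole D",D,f(195,149,260,158,8),.04)
for q in [(80,155),(203,95),(312,160),(190,222)]: p("blk S",S,f(*q,315,168,8),.04)
for q in [(100,105),(272,92),(290,205),(120,218)]: p("blk D",D,f(*q,260,158,8),.04)
for q in [(80,245),(190,305),(312,212),(205,155)]: p("stand S",S,f(*q,190,200,5.5),.034)
for q in [(75,215),(235,152),(318,285),(150,358)]: p("stand D",D,f(*q,265,245,5.5),.034)
p("collar S",S,f(190,228,190,200,5.5),.037);p("collar D",D,f(190,252,265,245,5.5),.037)
p("ttop S",S,f(180,135,190,200,5.5),.088);p("ttop D",D,f(186,155,265,245,5.5),.088)
for n,c,a,b,o in [("S",S,(65,208),(265,50),(190,200)),("D",D,(120,42),(270,275),(265,245))]:
  for z in(.09,.1):
    A=onz(c,f(*a,*o,5.5),z);B=onz(c,f(*b,*o,5.5),z);d=B-A;print(n,A,B,np.linalg.norm(d),np.degrees(np.arctan2(d[1],d[0])))
# bystanders
p("bowl S",S,(259,203),.013);p("bowl D",D,(245,245),.013);p("glue S",S,(361,248),.055);p("glue D",D,(382,202),.055)
E
```

```text
hole S [0.5534 0.2023]
hole D [0.5548 0.1989]
blk S [0.526  0.1717]
blk S [0.5298 0.2306]
blk S [0.5869 0.2273]
blk S [0.5827 0.1697]
blk D [0.5284 0.2293]
blk D [0.5861 0.2217]
blk D [0.5791 0.1635]
blk D [0.5243 0.1709]
stand S [ 0.4907 -0.1921]
stand S [ 0.5566 -0.1778]
stand S [ 0.5442 -0.1085]
stand S [ 0.477 -0.121]
stand D [ 0.4755 -0.1287]
stand D [ 0.5407 -0.1157]
stand D [ 0.5558 -0.1813]
stand D [ 0.4897 -0.1954]
collar S [ 0.5184 -0.1537]
collar D [ 0.5132 -0.1576]
ttop S [ 0.5203 -0.1494]
ttop D [ 0.5142 -0.1517]
S [ 0.52991227 -0.20778494] [ 0.49798538 -0.0924173 ] 0.11970387510212271 105.46891875481727
S [ 0.54162507 -0.21191434] [ 0.51028313 -0.09866043] 0.11751071136900083 105.4689187548173
D [ 0.50178677 -0.09687533] [ 0.53030647 -0.20882609] 0.11552639189705058 -75.70778353759019
D [ 0.50050926 -0.10500546] [ 0.52859911 -0.21526894] 0.11378521485415165 -75.70778353759023
bowl S [0.4235 0.013 ]
bowl D [0.4232 0.0108]
glue S [0.7766 0.0443]
glue D [0.7637 0.0267]
```

```bash
python3 -m handwheel '[[0,0.015,-0.033,0,-2.6],[0,0.029,-0.065,0,-5],[0,0.043,-0.098,0,-7.5],[0,0.058,-0.13,0,-10],[0,0.072,-0.163,0,-12.6]]' 40
python3 -m handwheel '[[0,0.015,-0.033,0,-2.6],[0,0.029,-0.065,0,-5],[0,0.043,-0.098,0,-7.5],[0,0.058,-0.13,0,-10],[0,0.072,-0.163,0,-12.6]]'
python3 -m handwheel '[[0,0.015,-0.033,0,-2.6],[0,0.029,-0.065,0,-5],[0,0.043,-0.098,0,-7.5],[0,0.058,-0.13,0,-10],[0,0.072,-0.163,0,-12.6]]'
```

```text
time: 0.75
ee_pos: [0.3009, 0.3358, 0.2309]
tcp_rot: [180.0, 0.0, 52.7]
wrist_force: [0.1, 0.8, 0.0]
opening: 0.0853
time: 1.25
ee_pos: [0.3733, 0.1715, 0.2309]
tcp_rot: [180.0, 0.0, 40.1]
wrist_force: [0.5, 0.5, -0.6]
opening: 0.0852
time: 1.75
ee_pos: [0.4456, 0.007, 0.231]
tcp_rot: [180.0, -0.0, 27.3]
wrist_force: [0.8, 0.7, 0.2]
opening: 0.0854
```

```bash
python3 -m handwheel '[[0,0.015,-0.033,0,-2.6],[0,0.029,-0.065,0,-5],[0,0.043,-0.098,0,-7.5],[0,0.058,-0.13,0,-10],[0,0.071,-0.158,0,-12.3]]'
python3 - <<'E'
from h import *
c=viewer.camera("wrist"); cv2.imwrite("pics/w1.png",c["color"]); np.save("pics/w1.npy",c,allow_pickle=True)
print(c["origin"],c["orientation"],get_obs()["wrist_force"])
for p in [(.5165,-.152,.034),(.5165,-.152,.088)]: print(proj(c,p,True))
E
```

```text
time: 2.25
ee_pos: [0.5171, -0.1527, 0.2308]
tcp_rot: [180.0, -0.0, 14.9]
wrist_force: [-0.3, -0.4, -0.2]
opening: 0.0847
[ 0.49721477 -0.08190723  0.37417756] [ 1.63328372e+02 -7.12496577e-02  1.48945102e+01] [-3.51989516 -1.03201354 -2.69702542]
[321.48315769 172.27083443]
[321.58481729 184.11040806]
```

View pics/w1.png

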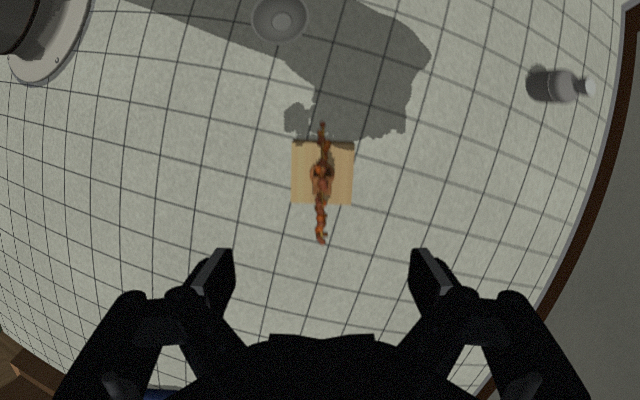

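The stand appears square-on at (291..353, 140..205), with the fan running from (322,122) to (321,243). I'll enlarge this area.

```bash
python3 - <<'E'
from h import *
crop(cv2.imread("pics/w1.png"),270,110,100,145,4,"pics/w1c.png")
E
```

```text
(no output)
```

View pics/w1c.png

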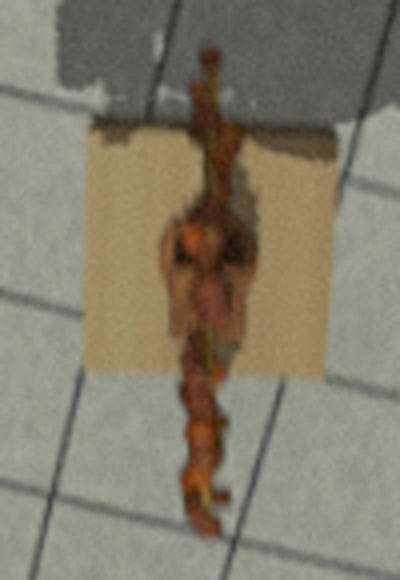

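```bash
python3 - <<'E'
from h import *
c=np.load("pics/w1.npy",allow_pickle=True).item()
f=lambda x,y:((x+.5)/4-.5+270,(y+.5)/4-.5+110)
Q=[onz(c,f(*q),.034,True) for q in [(92,125),(337,130),(325,378),(83,373)]]
print(np.round(Q,4),np.mean(Q,0)); 
for i in range(4): d=Q[(i+1)%4]-Q[i];print(np.linalg.norm(d),np.degrees(np.arctan2(d[1],d[0])))
L=onz(c,f(162,250),.039,True);r=onz(c,f(257,250),.039,True);print("collar",L,r,(L+r)/2,np.linalg.norm(L-r))
for z in(.085,.095):
  A=onz(c,f(209,48),z,True);B=onz(c,f(205,535),z,True);d=A-B;print(A,B,(A+B)/2,np.linalg.norm(d),np.degrees(np.arctan2(d[1],d[0])))
print(onz(c,f(210,235),.088,True))
E
```

```text
[[ 0.4766 -0.1258]
 [ 0.5422 -0.1097]
 [ 0.5591 -0.1796]
 [ 0.491  -0.1961]] [ 0.51723048 -0.15278349]
0.06756088456458491 13.7474735340644
0.07184716370863234 -76.46101662440037
0.07004461036058506 -166.37013205424438
0.07175543905812462 101.55507761583257
collar [ 0.50403253 -0.15402349] [ 0.52941617 -0.14727588] [ 0.51672435 -0.15064968] 0.026265172312620075
[ 0.50156646 -0.09482442] [ 0.53213661 -0.21353313] [ 0.51685153 -0.15417878] 0.12258177832771452 104.4411681300668
[ 0.50141597 -0.09437773] [ 0.53092898 -0.2089814 ] [ 0.51617248 -0.15167957] 0.11834279865516932 104.44116813006677
[ 0.51305691 -0.13709017]
```

```bash
python3 -m handwheel '[[0,0,0,-0.03,-0.5],[0,0,0,-0.06,-0.5],[0,0,0,-0.09,-0.5],[0,0,0,-0.11,-0.5],[0,0,0,-0.13,-0.5]]' 60
python3 -m handwheel '[[0,0,0,-0.015,0],[0,0,0,-0.03,0],[0,0,0,-0.042,0],[0,0,0,-0.051,0],[0,0,0,-0.0535,0]]'
python3 - <<'E'
from h import *
c=viewer.camera("wrist"); cv2.imwrite("pics/w2.png",c["color"])
c=viewer.camera("side"); crop(c["color"],220,180,140,150,4,"pics/s2.png"); print(get_obs()["ee_pos"],get_obs()["wrist_force"])
E
```

```text
time: 2.8
ee_pos: [0.5179, -0.1555, 0.0985]
tcp_rot: [179.9, 0.1, 14.2]
wrist_force: [-0.1, -0.2, 0.5]
opening: 0.0854
time: 3.3
ee_pos: [0.5176, -0.1554, 0.044]
tcp_rot: [180.0, 0.1, 14.2]
wrist_force: [-0.0, 0.0, -1.2]
opening: 0.0857
[ 0.51795861 -0.15554738  0.04498627] [-1.4428119  -0.12466954  1.04224363]
```

View pics/w2.png

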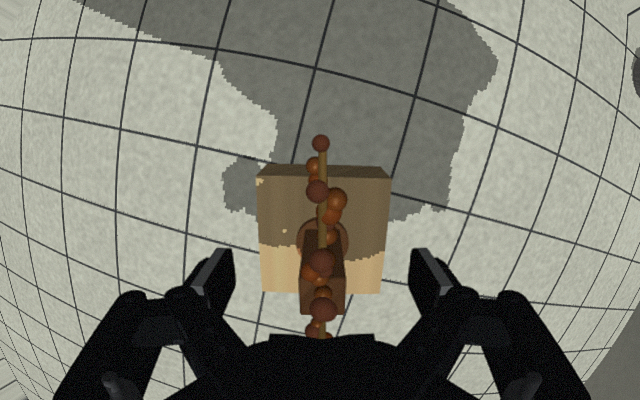

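View pics/s2.png

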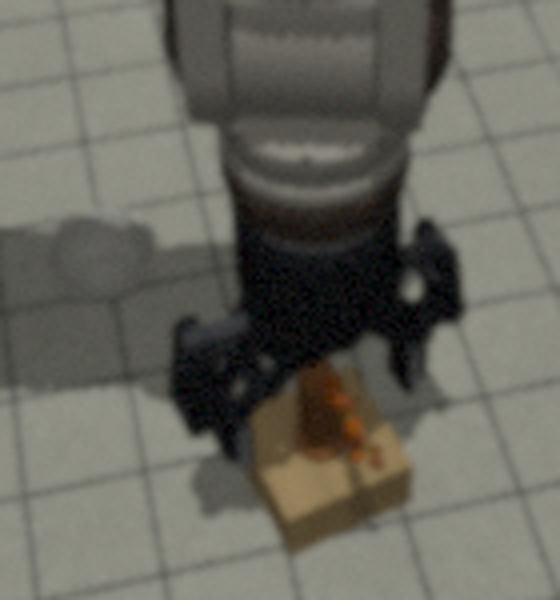

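The tree stands between the open fingers, with the collar at about (322,240) and the trunk at (322,260-310). The TCP has overshot by about 3 mm along the fan. Next I'll check the tree's position against its projection.

```bash
python3 - <<'E'
from h import *
c=viewer.camera("wrist"); im=c["color"].copy(); print(get_obs()["ee_pos"])
crop(im,250,150,150,130,5,"pics/w3.png")
f=lambda u:tuple(np.round((u-np.array([250,150])+.5)*5-.5).astype(int))
I=cv2.imread("pics/w3.png")
def ring(ctr,r,z,yaw,col):
    for a in np.arange(0,360,10):
        p=[ctr[0]+r*np.cos(np.radians(a)),ctr[1]+r*np.sin(np.radians(a)),z]
        cv2.circle(I,f(proj(c,p,True)),1,col,-1)
ring((.5168,-.152),.014,.039,0,(0,255,0))
w=np.radians(14.4)
u=np.array([np.cos(w),np.sin(w)]);v=np.array([-np.sin(w),np.cos(w)])
for z in(.039,.088):
  for t in np.linspace(-9,9,10):
    for p in (u*9+v*t,-u*9+v*t,u*t+v*9,u*t-v*9):
      q=np.array([.5168,-.152])+p/1000
      cv2.circle(I,f(proj(c,[*q,z],True)),1,(255,255,0),-1)
cv2.imwrite("pics/w3.png",I)
E
```

```text
[ 0.51814865 -0.15560466  0.04543076]
```

View pics/w3.png

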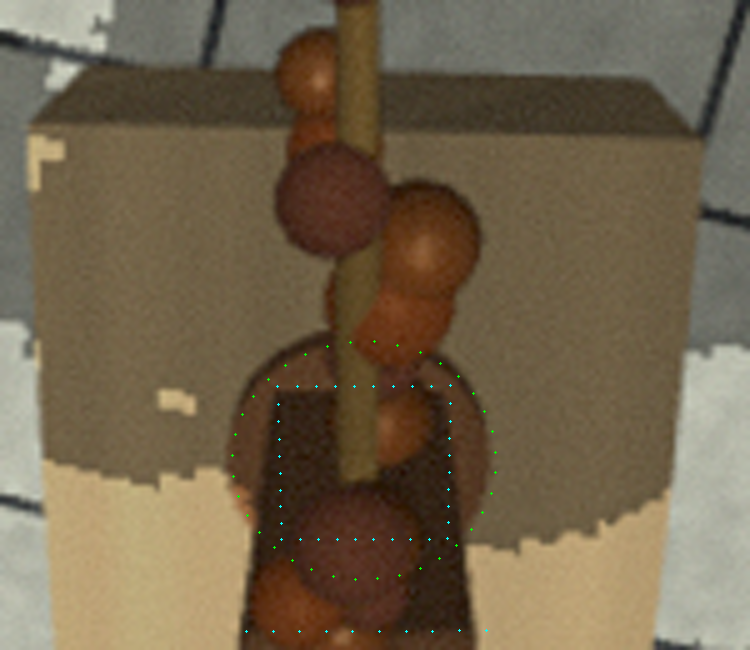

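The projected model fits to within about 1 mm, putting the tree at about (0.516, -0.151). I'll centre the TCP there, raise it 2 mm and grip.

```bash
python3 -m handwheel '[[0,-0.001,0.002,0.001,0],[0,-0.002,0.004,0.002,0],[0,-0.002,0.004,0.002,0]]' 
python3 -m handwheel '[[0.4,0,0,0,0],[0.8,0,0,0,0],[1,0,0,0,0],[1,0,0,0,0],[1,0,0,0,0]]' 60
python3 -m handwheel '[[1,0,0,0,0],[1,0,0,0,0],[1,0,0,0,0],[1,0,0,0,0],[1,0,0,0,0]]' 60
```

```text
time: 3.75
ee_pos: [0.5164, -0.1514, 0.0481]
tcp_rot: [179.9, -0.0, 14.2]
wrist_force: [-0.2, 0.2, -0.5]
opening: 0.0852
time: 4.25
ee_pos: [0.5164, -0.1515, 0.0482]
tcp_rot: [179.9, -0.0, 14.2]
wrist_force: [-0.8, 0.2, -1.2]
opening: 0.0174
time: 4.75
ee_pos: [0.5164, -0.1515, 0.0482]
tcp_rot: [179.9, -0.0, 14.2]
wrist_force: [-0.6, 0.1, -1.3]
opening: 0.0174
```

```bash
python3 -m handwheel '[[1,0,0,0.01,0],[1,0,0,0.025,0],[1,0,0,0.045,0],[1,0,0,0.065,0],[1,0,0,0.08,0]]' 60
python3 - <<'E'
from h import *
c=viewer.camera("wrist"); cv2.imwrite("pics/w4.png",c["color"])
c=viewer.camera("side"); crop(c["color"],220,160,140,150,4,"pics/s4.png"); print(get_obs()["ee_pos"],get_obs()["wrist_force"],get_obs()["torque"])
E
```

```text
time: 5.25
ee_pos: [0.5169, -0.1516, 0.1309]
tcp_rot: [179.8, -0.1, 14.2]
wrist_force: [0.9, 0.7, -2.5]
opening: 0.0172
[ 0.51756321 -0.15182551  0.13125793] [ 0.15852097  0.12634831 -1.66992795] [-0.03556493  0.00272095  0.05489401]
```

View pics/w4.png

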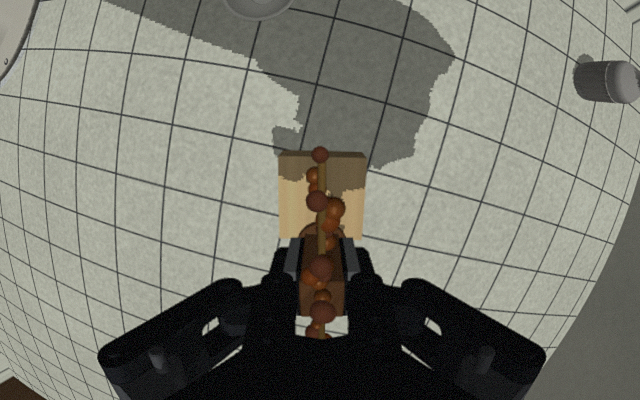

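View pics/s4.png

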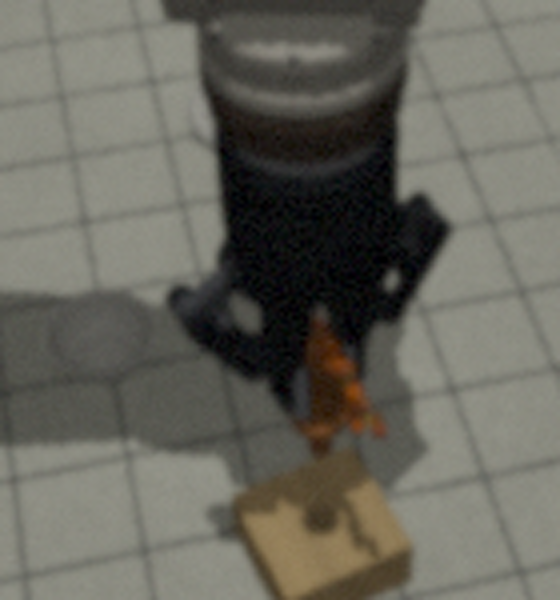

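The tree came out cleanly: it hangs upright in the jaws and the stand's hole is empty. Now I'll carry it to just short of the foot so the wrist camera can see the hole.

```bash
python3 -m handwheel '[[1,0.002,0.015,0,0],[1,0.006,0.045,0,0],[1,0.01,0.08,0,0],[1,0.014,0.115,0,0],[1,0.018,0.146,0,0]]' 60
python3 -m handwheel '[[1,0.005,0.035,0,0],[1,0.009,0.07,0,0],[1,0.014,0.105,0,0],[1,0.018,0.13,0,0],[1,0.019,0.142,0,0]]' 60
python3 -m handwheel '[[1,0,0,0,0],[1,0,0,0,0],[1,0,0,0,0]]' 60
python3 - <<'E'
from h import *
c=viewer.camera("wrist"); cv2.imwrite("pics/w5.png",c["color"]); np.save("pics/w5.npy",c,allow_pickle=True)
o=get_obs(); np.save("pics/o5.npy",o,allow_pickle=True); print(o["ee_pos"],o["tcp_rot"],o["wrist_force"],o["torque"])
crop(c["color"],230,60,180,270,3,"pics/w5c.png")
E
```

```text
time: 5.85
ee_pos: [0.535, -0.0035, 0.1303]
tcp_rot: [179.8, -0.2, 14.2]
wrist_force: [0.4, -0.6, -2.0]
opening: 0.0176
time: 6.35
ee_pos: [0.5534, 0.1412, 0.1292]
tcp_rot: [179.8, -0.1, 14.3]
wrist_force: [0.7, 0.0, -2.1]
opening: 0.0173
time: 6.65
ee_pos: [0.5532, 0.1403, 0.129]
tcp_rot: [179.8, -0.0, 14.3]
wrist_force: [-1.0, -0.3, -1.3]
opening: 0.0174
[0.5533259  0.14018504 0.12915737] [ 1.79824216e+02 -6.04195298e-02  1.42814021e+01] [-0.44637291 -1.26959543 -0.89338094] [ 0.00011856 -0.00309286  0.0224342 ]
```

View pics/w5.png

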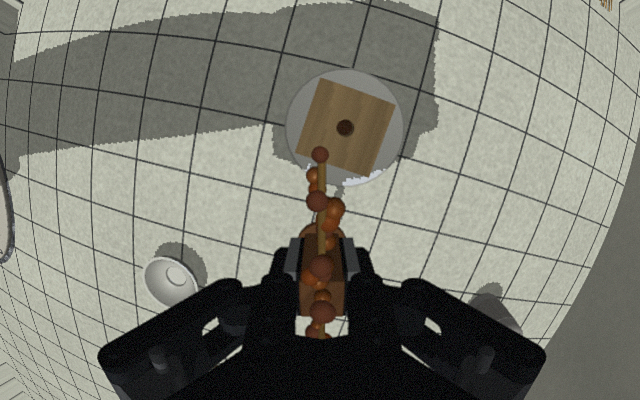

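The hole is clearly visible at about (345,128), and the collar's rear rim is at (322,224). I'll compute both positions from this one camera.

```bash
python3 - <<'E'
from h import *
c=np.load("pics/w5.npy",allow_pickle=True).item(); im=c["color"]
o=np.load("pics/o5.npy",allow_pickle=True).item(); T=o["ee_pos"]
x0,y0,s=280,60,6
crop(im,x0,y0,130,100,s,"pics/w5h.png")
# hole centroid
g=cv2.cvtColor(im,cv2.COLOR_BGR2GRAY)[118:138,335:356]; m=g<55
ys,xs=np.nonzero(m); print(m.sum(),g.min(),np.median(g),xs.mean()+335,ys.mean()+118)
uv=(xs.mean()+335,ys.mean()+118); print("hole",onz(c,uv,.04,True))
x0,y0,s=270,205,5
crop(im,x0,y0,110,115,s,"pics/w5t.png"); I=cv2.imread("pics/w5t.png")
f=lambda u:tuple(np.round((u-np.array([x0,y0])+.5)*s-.5).astype(int))
w=np.radians(14.28);u=np.array([np.cos(w),np.sin(w)]);v=np.array([-np.sin(w),np.cos(w)])
C=T[:2]; zb=T[2]-.0382
for a in np.arange(0,360,8):
    cv2.circle(I,f(proj(c,[*(C+.014*np.array([np.cos(a*np.pi/180),np.sin(a*np.pi/180)])),zb+.029],True)),1,(0,255,0),-1)
for z in(zb+.029,zb+.078):
  for t in np.linspace(-9,9,10):
    for p in (u*9+v*t,-u*9+v*t,u*t+v*9,u*t-v*9):
      cv2.circle(I,f(proj(c,[*(C+p/1000),z],True)),1,(255,255,0),-1)
cv2.imwrite("pics/w5t.png",I)
E
```

```text
208 19 55.0 344.7451923076923 127.3125
hole [0.5551598  0.20078354]
```

View pics/w5h.png

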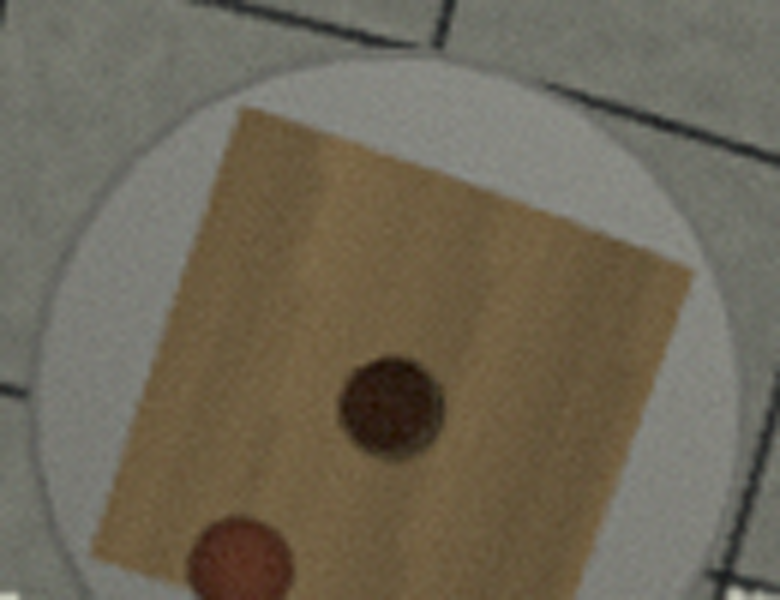

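View pics/w5t.png

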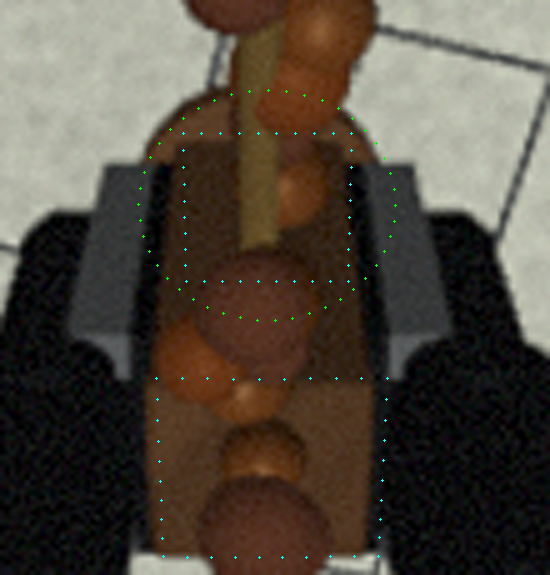

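```bash
python3 -m handwheel '[[1,0.001,0.02,0,0],[1,0.0015,0.04,0,0],[1,0.0024,0.0607,-0.01,0],[1,0.0024,0.0607,-0.03,0],[1,0.0024,0.0607,-0.043,0]]' 60
python3 -m handwheel '[[1,0,0,0,0],[1,0,0,0,0],[1,0,0,0,0]]' 60
python3 - <<'E'
from h import *
o=get_obs(); print(o["ee_pos"],o["tcp_rot"],o["wrist_force"],o["torque"])
a=viewer.camera("scene")["color"];b=viewer.camera("side")["color"]
t=[cv2.resize(i[y:y+90,x:x+90],None,fx=4.4,fy=4.4,interpolation=cv2.INTER_CUBIC) for i,x,y in [(a,295,128),(b,240,118)]]
cv2.imwrite("pics/over.png",np.hstack(t))
E
```

```text
time: 7.2
ee_pos: [0.5555, 0.2003, 0.085]
tcp_rot: [179.8, -0.0, 14.3]
wrist_force: [-0.1, -0.6, -1.8]
opening: 0.0174
time: 7.5
ee_pos: [0.5559, 0.1999, 0.086]
tcp_rot: [179.8, -0.1, 14.2]
wrist_force: [-0.2, -0.1, -1.6]
opening: 0.0174
[0.55594255 0.19987792 0.08598786] [ 1.79818006e+02 -8.02650172e-02  1.42045721e+01] [-0.21698774 -0.06180178 -1.6221248 ] [ 0.00279581  0.0244471  -0.00254501]
```

View pics/over.png

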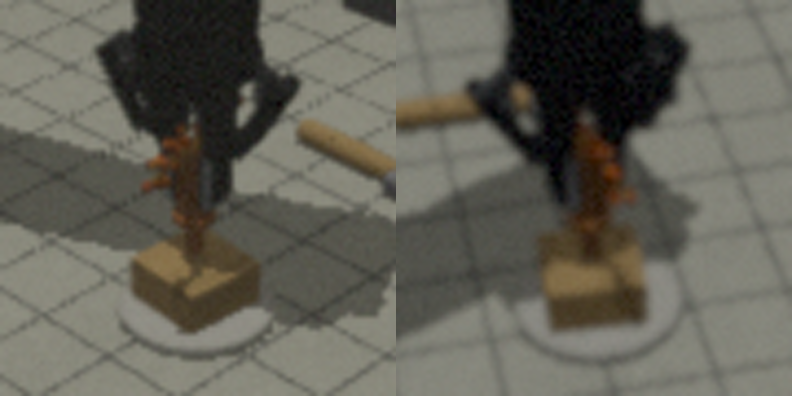

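```bash
python3 -m handwheel '[[1,0,0.001,-0.002,0],[1,0,0.001,-0.004,0],[1,0,0.001,-0.005,0],[1,0,0.001,-0.006,0]]' 60
python3 -m handwheel '[[1,0,0,-0.0007,0],[1,0,0,-0.0015,0],[1,0,0,-0.002,0]]' 60
```

```text
time: 8.0
ee_pos: [0.5559, 0.2012, 0.0798]
tcp_rot: [179.8, -0.1, 14.2]
wrist_force: [0.1, 0.0, -1.6]
opening: 0.0174
time: 8.3
ee_pos: [0.5559, 0.2012, 0.0777]
tcp_rot: [179.8, -0.1, 14.2]
wrist_force: [0.1, 0.3, -1.7]
opening: 0.0174
```

```bash
python3 -m handwheel '[[1,0,0,-0.0005,0],[1,0,0,-0.001,0]]' 60
python3 -m handwheel '[[1,0,0,-0.0005,0],[1,0,0,-0.001,0]]' 60
```

```text
time: 8.5
ee_pos: [0.5559, 0.2012, 0.0767]
tcp_rot: [179.8, -0.1, 14.2]
wrist_force: [-0.7, 0.1, -1.5]
opening: 0.0169
time: 8.7
ee_pos: [0.5559, 0.2011, 0.0757]
tcp_rot: [179.8, -0.1, 14.2]
wrist_force: [0.0, 0.3, -0.8]
opening: 0.0171
```

```bash
python3 -m handwheel '[[1,0,0,-0.0005,0],[1,0,0,-0.001,0]]' 60
python3 -m handwheel '[[1,0,0,-0.0005,0],[1,0,0,-0.001,0]]' 60
python3 -m handwheel '[[1,0,0,-0.0005,0],[1,0,0,-0.001,0]]' 60
```

```text
time: 8.9
ee_pos: [0.5559, 0.2012, 0.0746]
tcp_rot: [179.8, -0.1, 14.2]
wrist_force: [-0.1, 0.3, -2.0]
opening: 0.0173
time: 9.1
ee_pos: [0.5559, 0.2012, 0.0735]
tcp_rot: [179.8, -0.1, 14.2]
wrist_force: [0.3, -0.3, -1.6]
opening: 0.0173
time: 9.3
ee_pos: [0.5559, 0.2012, 0.0725]
tcp_rot: [179.8, -0.1, 14.2]
wrist_force: [-0.2, -0.2, -2.9]
opening: 0.0168
```

The dowel is 5.5 mm below where the wood should be, with no resistance, so it has found the hole. I'll continue down to the plug.

```bash
python3 -m handwheel '[[1,0,0,-0.001,0],[1,0,0,-0.002,0]]' 60
python3 -m handwheel '[[1,0,0,-0.001,0],[1,0,0,-0.002,0]]' 60
python3 -m handwheel '[[1,0,0,-0.0005,0],[1,0,0,-0.001,0]]' 60
```

```text
time: 9.5
ee_pos: [0.5559, 0.2011, 0.0704]
tcp_rot: [179.8, -0.1, 14.2]
wrist_force: [0.5, 0.1, -1.1]
opening: 0.0171
time: 9.7
ee_pos: [0.5559, 0.2011, 0.0683]
tcp_rot: [179.8, -0.1, 14.2]
wrist_force: [0.3, 0.5, -1.4]
opening: 0.0174
time: 9.9
ee_pos: [0.556, 0.2012, 0.0681]
tcp_rot: [179.8, -0.1, 14.2]
wrist_force: [-2.5, -1.3, 7.4]
opening: 0.0174
```

The plug was met at exactly 10 mm depth (7.4 N). Now a gentle steady push.

```bash
python3 -m handwheel '[[1,0,0,-0.0006,0],[1,0,0,-0.0012,0],[1,0,0,-0.0012,0]]' 60
python3 -m handwheel '[[1,0,0,-0.0008,0],[1,0,0,-0.0015,0],[1,0,0,-0.0015,0]]' 60
```

```text
time: 10.2
ee_pos: [0.556, 0.2012, 0.0678]
tcp_rot: [179.8, -0.2, 14.2]
wrist_force: [-3.7, -1.1, 7.1]
opening: 0.017
time: 10.5
ee_pos: [0.556, 0.2012, 0.0672]
tcp_rot: [179.8, -0.2, 14.2]
wrist_force: [-4.6, -1.0, 7.0]
opening: 0.0175
```

```bash
python3 -m handwheel '[[1,-0.0003,0,-0.0008,0],[1,-0.0005,0,-0.0015,0],[1,-0.0005,0,-0.002,0]]' 60
python3 -m handwheel '[[1,-0.0003,0,-0.0008,0],[1,-0.0005,0,-0.0015,0],[1,-0.0005,0,-0.002,0]]' 60
python3 - <<'E'
from h import *
c=viewer.camera("wrist");cv2.imwrite("pics/w6.png",c["color"]);crop(c["color"],270,180,110,150,4,"pics/w6t.png");print(get_obs()["wrist_force"],get_obs()["torque"])
b=viewer.camera("side")["color"];crop(b,240,118,90,90,6,"pics/s6.png")
E
```

```text
time: 10.8
ee_pos: [0.5559, 0.2012, 0.0665]
tcp_rot: [179.8, -0.3, 14.2]
wrist_force: [-2.9, -2.1, 8.7]
opening: 0.0176
time: 11.1
ee_pos: [0.5558, 0.2012, 0.0656]
tcp_rot: [179.8, -0.4, 14.2]
wrist_force: [-2.9, -0.9, 8.5]
opening: 0.0169
[-1.94269423 -1.82586132  8.11295163] [-0.41194195  0.49228455  0.00402004]
```

View pics/w6t.png

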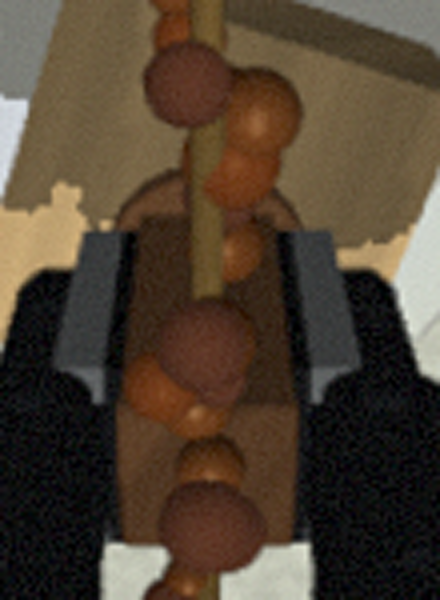

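View pics/s6.png

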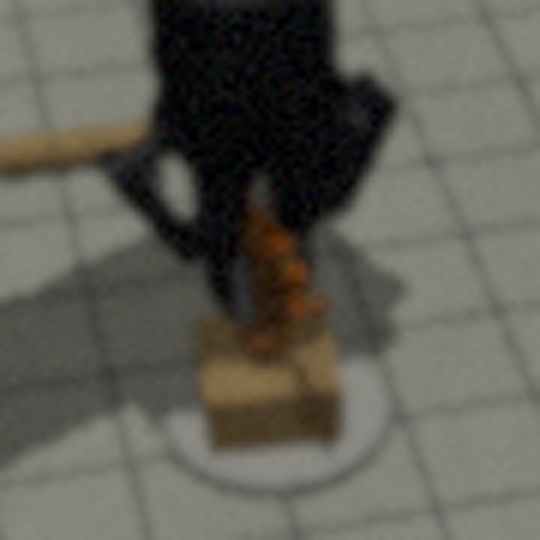

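The tree hasn't slipped: the collar sits in the same place relative to the fingers, the tree is upright, and the plug is sliding at about 8 N. I'll keep pushing.

```bash
python3 -m handwheel '[[1,-0.0003,-0.0002,-0.001,0],[1,-0.0005,-0.0003,-0.0015,0],[1,-0.0005,-0.0003,-0.002,0],[1,-0.0005,-0.0003,-0.0025,0],[1,-0.0005,-0.0003,-0.003,0]]' 60
python3 -m handwheel '[[1,-0.0003,-0.0002,-0.001,0],[1,-0.0005,-0.0003,-0.0015,0],[1,-0.0005,-0.0003,-0.002,0],[1,-0.0005,-0.0003,-0.0025,0],[1,-0.0005,-0.0003,-0.003,0]]' 60
```

```text
time: 11.7
ee_pos: [0.5557, 0.2011, 0.0637]
tcp_rot: [179.8, -0.5, 14.2]
wrist_force: [-2.2, -1.5, 8.7]
opening: 0.0176
time: 12.2
ee_pos: [0.5557, 0.2011, 0.062]
tcp_rot: [179.8, -0.6, 14.2]
wrist_force: [-2.5, -0.5, 7.7]
opening: 0.0172
```

```bash
python3 -m handwheel '[[1,-0.0003,-0.0002,-0.0015,0],[1,-0.0005,-0.0003,-0.0025,0],[1,-0.0005,-0.0003,-0.0035,0],[1,-0.0005,-0.0003,-0.0045,0],[1,-0.0005,-0.0003,-0.0045,0]]' 60
```

```text
time: 12.7
ee_pos: [0.5556, 0.201, 0.0586]
tcp_rot: [179.9, -0.7, 14.2]
wrist_force: [-1.7, 0.1, 7.6]
opening: 0.0174
```

```bash
python3 -m handwheel '[[1,-0.0003,0,-0.0015,0],[1,-0.0004,0,-0.0025,0],[1,-0.0004,0,-0.0035,0],[1,-0.0004,0,-0.0038,0]]' 60
python3 -m handwheel '[[1,-0.0003,0,-0.0008,0],[1,-0.0003,0,-0.0014,0],[1,-0.0003,0,-0.0018,0]]' 60
```

```text
time: 13.1
ee_pos: [0.5556, 0.2011, 0.0558]
tcp_rot: [179.9, -0.7, 14.2]
wrist_force: [-2.1, -1.5, 9.1]
opening: 0.0176
time: 13.4
ee_pos: [0.5555, 0.2011, 0.0551]
tcp_rot: [179.9, -0.8, 14.2]
wrist_force: [-2.9, -2.2, 9.1]
opening: 0.0171
```

```bash
python3 -m handwheel '[[1,-0.0003,0,-0.0008,0],[1,-0.0003,0,-0.0014,0],[1,-0.0003,0,-0.0018,0]]' 60
python3 -m handwheel '[[1,-0.0002,0,-0.0008,0],[1,-0.0002,0,-0.0014,0],[1,-0.0002,0,-0.0016,0]]' 60
```

```text
time: 13.7
ee_pos: [0.5555, 0.2011, 0.0543]
tcp_rot: [179.9, -0.9, 14.2]
wrist_force: [-3.1, -1.4, 8.9]
opening: 0.0175
time: 14.0
ee_pos: [0.5555, 0.2011, 0.0542]
tcp_rot: [179.9, -1.0, 14.2]
wrist_force: [-5.2, -1.6, 13.0]
opening: 0.0173
```

The force has risen to 13 N at the predicted seating height (0.0542). One more firm but gentle push to confirm.

```bash
python3 -m handwheel '[[1,-0.0002,0,-0.0010,0],[1,-0.0003,0,-0.002,0],[1,-0.0004,0,-0.0025,0]]' 60
python3 - <<'E'
from h import *
c=viewer.camera("wrist");crop(c["color"],250,160,150,150,4,"pics/w7.png")
S=viewer.camera("scene");b=viewer.camera("side")["color"]
t=[cv2.resize(i[y:y+90,x:x+90],None,fx=4.4,fy=4.4,interpolation=cv2.INTER_CUBIC) for i,x,y in [(S["color"],295,128),(b,240,118)]]
cv2.imwrite("pics/seat.png",np.hstack(t)); print(get_obs()["wrist_force"],get_obs()["ee_pos"])
E
```

```text
time: 14.3
ee_pos: [0.5555, 0.2011, 0.0541]
tcp_rot: [179.9, -1.1, 14.2]
wrist_force: [-7.0, -3.2, 21.6]
opening: 0.0171
[-6.94211933 -3.17631005 18.66705067] [0.55548984 0.20109494 0.05414947]
```

View pics/w7.png

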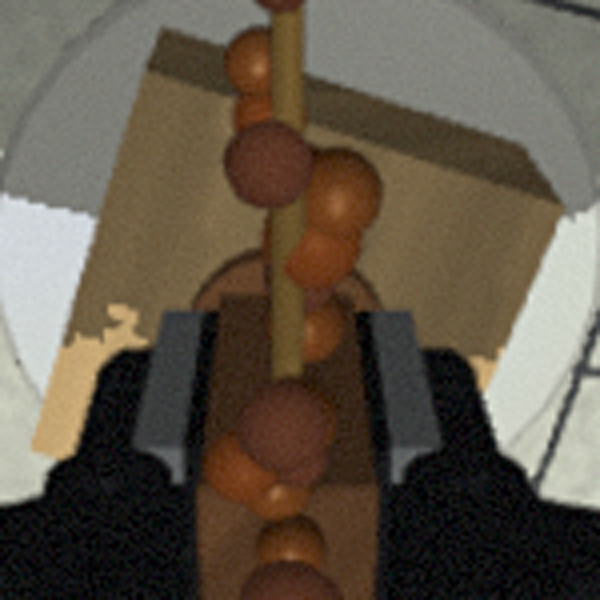

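View pics/seat.png

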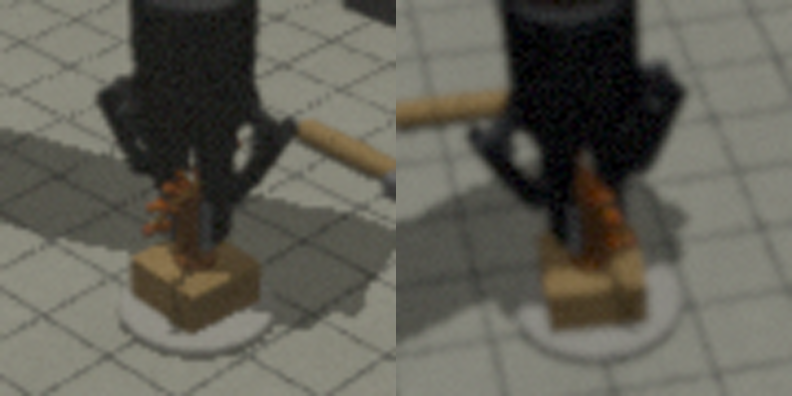

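The collar sits flat on the wood: force rose to about 20 N with only 0.1 mm more travel. I'll ease off the push, then open.

```bash
python3 -m handwheel '[[1,-0.0003,-0.0001,0,0],[1,-0.0003,-0.0001,0,0]]' 20
python3 -m handwheel '[[0.9,0,0,0,0],[0.7,0,0,0,0],[0.4,0,0,0,0],[0,0,0,0,0],[0,0,0,0,0]]'
python3 -m handwheel '[[0,0,0,0,0],[0,0,0,0,0],[0,0,0,0,0]]'
```

```text
time: 14.65
ee_pos: [0.5553, 0.2011, 0.0543]
tcp_rot: [179.9, -1.1, 14.2]
wrist_force: [0.4, 0.5, 4.8]
opening: 0.0173
time: 15.15
ee_pos: [0.5553, 0.201, 0.0541]
tcp_rot: [179.9, -1.1, 14.2]
wrist_force: [0.6, 0.8, -0.6]
opening: 0.0682
time: 15.45
ee_pos: [0.5553, 0.2011, 0.0541]
tcp_rot: [179.9, -1.1, 14.2]
wrist_force: [1.0, 0.5, 0.2]
opening: 0.0854
```

```bash
python3 -m handwheel '[[0,0,0,0.01,0],[0,0,0,0.025,0],[0,0,0,0.045,0],[0,0,0,0.07,0],[0,0,0,0.1,0]]'
python3 -m handwheel '[[0,0,-0.02,0.03,0],[0,0,-0.05,0.05,0],[0,0,-0.08,0.06,0],[0,0,-0.1,0.06,0],[0,0,-0.1,0.06,0]]'
python3 - <<'E'
from h import *
W=viewer.camera("wrist");S=viewer.camera("scene");D=viewer.camera("side")
a,b=S["color"],D["color"]
cv2.imwrite("pics/sc8.png",a);cv2.imwrite("pics/w8.png",W["color"]);cv2.imwrite("pics/sd8.png",b)
t=[cv2.resize(i[y:y+80,x:x+80],None,fx=5,fy=5,interpolation=cv2.INTER_CUBIC) for i,x,y in [(a,300,138),(b,245,128)]]
cv2.imwrite("pics/fin.png",np.hstack(t))
# expected trunk axis projections for upright seated tree
for c in(S,D): print([proj(c,[.5555,.2010,z]).round(1) for z in(.04,.045,.094,.114)])
E
```

```text
time: 15.95
ee_pos: [0.5551, 0.201, 0.156]
tcp_rot: [179.9, -1.1, 14.2]
wrist_force: [0.0, 0.7, -0.3]
opening: 0.0854
time: 16.45
ee_pos: [0.5554, 0.099, 0.2182]
tcp_rot: [179.8, -1.3, 14.1]
wrist_force: [-0.2, 0.8, -0.2]
opening: 0.0853
[array([339.2, 186.9]), array([339.2, 185.5]), array([339.3, 170.7]), array([339.3, 164.4])]
[array([284. , 175.6]), array([283.9, 174.2]), array([283.1, 159.6]), array([282.7, 153.4])]
```

View pics/fin.png

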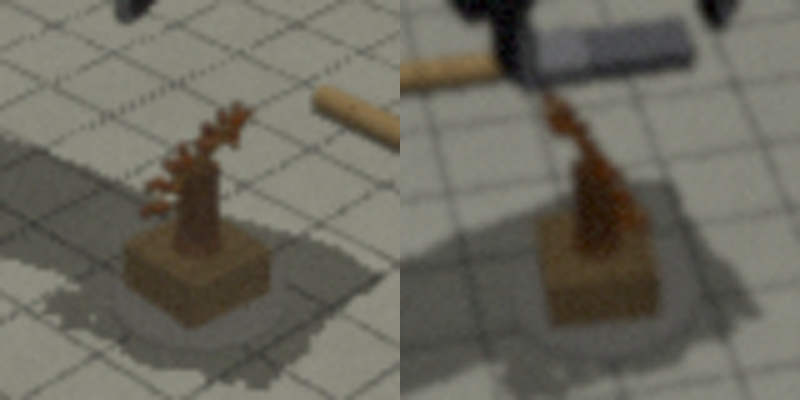

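View pics/w8.png

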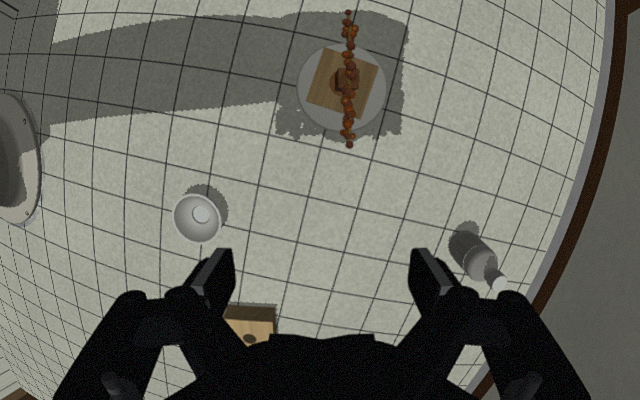

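View pics/sd8.png

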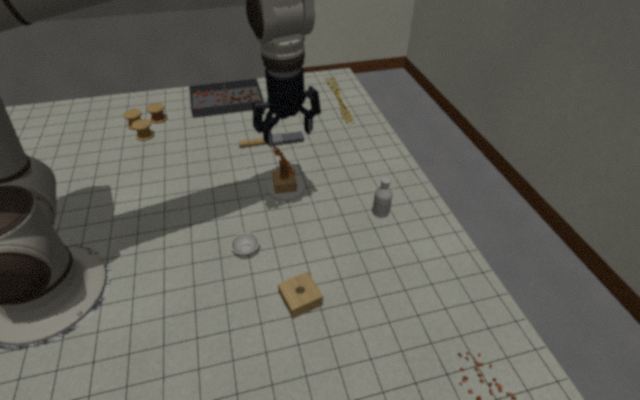

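The tree stands upright in the block with its collar on the wood. The trunk top at about (339.5,170) in scene and (284,159.6) in side is within 1 px of the fully seated prediction. The bowl (245,245), glue (382,202) and brush (270,140) haven't moved, and the gripper is clear. Handing in.

```bash
python3 -c "
from workcell import job_done,get_obs
print(get_obs()['wrist_force']);print(job_done())"
```

```text
[-1.01786411  0.78910453  0.08689518]
the job is handed in; nothing more can be done
None
```

The bead tree is planted in the display foot with its collar on the wood. I let go and handed the job in at about 16.5 s of the 72 s allowed.

- **Finding the hole:** I located it with the wrist camera, and the dowel went in on the first descent, so no search by feel was needed. It met the plug 10 mm down, as described.
- **Pressing:** the plug slid at about 8–9 N. The tree stopped at the height I had worked out for full seating. A last push of about 21.6 N (limit 40 N) moved it only 0.1 mm.
- **Last checks:** after release the tree stands upright, and its trunk top is within 1 pixel of the fully seated position in both fixed cameras. At roughly 3 mm per pixel, the force and height readings are the stronger evidence. The glue bottle, bowl and brush are where they were, and the gripper is touching nothing.
- **What was off:** the tool tilted about 1° while pressing, because of small sideways forces of up to 7 N. I saw no lean in the tree afterwards.

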